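# Steady the rocking jig plate

### The arm

A 6-joint arm with a two-finger parallel gripper is mounted at the origin on the work surface. World frame = base frame: x ahead of the robot, y to its left, z up, the work surface at z = 0. Lengths are in m, angles in rad, forces in N, time in s.
With the tool pointing down it reaches from about 0.35 to 0.975 m from the base axis. Payload 4.9 kg.
Tool frame: the origin (TCP) lies midway between the tips of the shut fingers; the grasp point (between the pads) lies ctrl.tcp_to_grasp behind it (ctrl.tcp_to_grasp is the distance from the TCP to the grasp point, in m); z points along the fingers, y is the direction in which the jaws open and shut (so a half turn about z gives the same grasp; the last joint's range is limited). The gripper opens to 85 mm and grips with 20 to 120 N. Pads are 22 mm wide; open, the fingers measure 114 mm over their backs; the gripper's body (76 mm by 85 mm) begins 54 mm behind the grasp point. The pads swing forward as they close: fully open they stand 13 mm farther back than shut.
Start: joints at [1.121, 0.053, 1.613, -0, 1.476, -0.119], TCP at [0.203, 0.591, 0.231] pointing down, gripper open.
Joint ranges: [-3.01, 3.01], [-1.01, 2.22], [0.06, 2.58], [-1.02, 4.17], [0.09, 2.62], [-3.14, 3.14]. Speed limits (rad/s): [2.57, 2.57, 3.14, 3.14, 3.14, 3.14].

### API

Orientations are given as a rotation vector (axis times angle).
In Python, from station import ctrl, get_image, calibration, finish_job, models gives the robot as it stands.
- The arm moves only by the shell command python3 -m creep 'ROWS' [FORCE]. ROWS is JSON, a list of rows, each a list of 7 numbers: the opening, from 0 (shut) to 1 (fully open), then the shift along the tool's x, y, z in m, then the turn, a rotation vector about the tool's x, y, z in degrees. A call has 1 to 20 rows; each row shifts and turns the commanded pose from where the row before left it, along the tool's axes as they then stand; what a row does not reach is not made up. A row lasts 1/10 s, in which the tool goes at most 50 mm and 8.59 degrees, less where a joint would pass 70% of its speed; a pose out of reach is approached as far as the arm can. A call with a gripper value outside its range is refused whole. The fingers move at their own pace and stop on an object; FORCE is the grip in N (left out, the last holds). Time passes only in rows, so rows that do not move let the fingers close. It gives the time, the measured TCP pose, the force and the opening at its end, in the units of the state.
- ctrl.get_obs(): the state, without advancing time (a new reading comes with each control period).
- get_image(name): name is "side" or "top" or "wrist"; returns the picture (400x640x3 uint8, red, green, blue); there is no depth.
- calibration(name): a dict with "mtx" (3x3 intrinsics, pixels), "R" (3x3) and "t" (3): a world point X has camera coordinates R X + t. Camera axes: x right, y down, z forward; pixel columns grow to the right and rows downward; lengths in m; the calibration is good to about 2 mm. A picture is of the moment at which its call begins: read the wrist's pose just before it. calibration takes no time and is no camera call; for the wrist camera it gives the pose at the moment of the call.
- finish_job(): hands the job in, once; it reports no verdict.
Trained networks look in the newest picture that a camera, given by its name, has taken for a name from the list of things; names that differ only in an ending like _2 or _b are one class to them, and where a whole thing is asked for, a point or a joint stands for the part that bears it (a point fixed in the world has none). Each returns a list of dicts, best first, with "conf" (0 to 1); they miss things now and then, are a little off and sometimes report something else, mostly with a low value. They report only what shows in the picture. A call takes as long as a camera call.
- models.search_frame(camera, name): "extent" ([left, top, right, bottom] in pixels, round what is visible of it).
The state is a dict: "t": time; "q": joint angles; "dq": joint speeds; "effort": joint torques, N m; "tool_pos": TCP position; "tool_rot": TCP orientation; "contact_force": force on the tool from outside, world axes, zero at the start; "wrist_torque": the same for the moment, N m; "opening": finger opening in m.
Only numpy, scipy, OpenCV 4.12 (cv2) and the standard library are available. Lean on these libraries where they do the work, as an engineer would, in place of code of your own. Each camera call takes 0.05 s, during which the arm holds its last target. There are 200 camera calls.

### The job

The jig plate that holds the leaded glass panel rocks at one of its four corners. Press down on its corners with the fingertips, one after another, until you feel the one that gives, then press that corner's own shim tab (the one that sticks out of the robot's side of the corner) down flat, leaving the other three tabs standing. Do not pinch or lift anything, and leave the plate and the things around it where they are.

Things in the scene. Friction and masses are not known exactly. Their poses are not given: they have to be found in the camera images.
- board: Base board of plywood, 290 (its x) x 310 (its y) x 12 mm, fixed on the bench; origin at the centre of its underside. It carries four steel corner rests, on which the jig plate lies level. Its yaw is the yaw of the whole job, within 0.2 rad of the robot's x. z points up.
- plate: Loose aluminium jig plate, 0.7 to 1.1 kg, level on rubber pads on the four rests, centred over the board with its yaw; x away from the robot, y left. Origin: centre of its underside, 40 mm above the bench. 8 mm thick. Middle 200 (x) x 150 (y) mm with a leaded glass panel 150 x 130 x 6 mm on it; at the corners bare ears, 44 mm long in x, stick out sideways to y = -127 and +127 mm.
- plate_mid (a point): Point on the plate's centre line at the level of its bare top, 48 mm above the bench at rest.
- corner_near_left (a point): Spot to press on the plate's near left ear (near = towards the robot, left = +y): on its top, 48 mm above the bench, over the pad; plate frame (-78, +105, 8) mm. Three corners sit solid; one (any, not to be seen) is springy: it gives from about 1 N, is 5 mm down and solid at about 3 N, and comes back up by itself.
- corner_far_left (a point): Spot to press on the plate's far left ear (near = towards the robot, left = +y): on its top, 48 mm above the bench, over the pad; plate frame (+78, +105, 8) mm. Three corners sit solid; one (any, not to be seen) is springy: it gives from about 1 N, is 5 mm down and solid at about 3 N, and comes back up by itself.
- corner_far_right (a point): Spot to press on the plate's far right ear (near = towards the robot, left = +y): on its top, 48 mm above the bench, over the pad; plate frame (+78, -105, 8) mm. Three corners sit solid; one (any, not to be seen) is springy: it gives from about 1 N, is 5 mm down and solid at about 3 N, and comes back up by itself.
- corner_near_right (a point): Spot to press on the plate's near right ear (near = towards the robot, left = +y): on its top, 48 mm above the bench, over the pad; plate frame (-78, -105, 8) mm. Three corners sit solid; one (any, not to be seen) is springy: it gives from about 1 N, is 5 mm down and solid at about 3 N, and comes back up by itself.
- tab_1 (a point): Spot to press on top of a shim's tab, 7 mm from its free end. Each corner has one: a steel strip 24 x 4 mm on a level pin 28 mm from the corner's spot in the plate's -x, its tab 37 mm long from the pin on towards -x. The spot is 53 mm in -x from the corner's spot and 54 mm above the bench standing, 58 and 40 mm flat. Numbers do not tell the corner: the nearest corner spot is the shim's own.
- shim_1 (a joint): Angle of the shim with spot tab_1, rad: 0 standing (starts at 0 to 0.05), grows as the tab is pressed down, 0.5 flat. Stiff hinge (about 5 N at the tab): it stays where it is left. Flat, its inner end fills the gap under a corner that rocks. Beside a solid corner there is no gap and it jams less than half-way.
- tab_2 (a point): Spot to press on top of a shim's tab, 7 mm from its free end. Each corner has one: a steel strip 24 x 4 mm on a level pin 28 mm from the corner's spot in the plate's -x, its tab 37 mm long from the pin on towards -x. The spot is 53 mm in -x from the corner's spot and 54 mm above the bench standing, 58 and 40 mm flat. Numbers do not tell the corner: the nearest corner spot is the shim's own.
- shim_2 (a joint): Angle of the shim with spot tab_2, rad: 0 standing (starts at 0 to 0.05), grows as the tab is pressed down, 0.5 flat. Stiff hinge (about 5 N at the tab): it stays where it is left. Flat, its inner end fills the gap under a corner that rocks. Beside a solid corner there is no gap and it jams less than half-way.
- tab_3 (a point): Spot to press on top of a shim's tab, 7 mm from its free end. Each corner has one: a steel strip 24 x 4 mm on a level pin 28 mm from the corner's spot in the plate's -x, its tab 37 mm long from the pin on towards -x. The spot is 53 mm in -x from the corner's spot and 54 mm above the bench standing, 58 and 40 mm flat. Numbers do not tell the corner: the nearest corner spot is the shim's own.
- shim_3 (a joint): Angle of the shim with spot tab_3, rad: 0 standing (starts at 0 to 0.05), grows as the tab is pressed down, 0.5 flat. Stiff hinge (about 5 N at the tab): it stays where it is left. Flat, its inner end fills the gap under a corner that rocks. Beside a solid corner there is no gap and it jams less than half-way.
- tab_4 (a point): Spot to press on top of a shim's tab, 7 mm from its free end. Each corner has one: a steel strip 24 x 4 mm on a level pin 28 mm from the corner's spot in the plate's -x, its tab 37 mm long from the pin on towards -x. The spot is 53 mm in -x from the corner's spot and 54 mm above the bench standing, 58 and 40 mm flat. Numbers do not tell the corner: the nearest corner spot is the shim's own.
- shim_4 (a joint): Angle of the shim with spot tab_4, rad: 0 standing (starts at 0 to 0.05), grows as the tab is pressed down, 0.5 flat. Stiff hinge (about 5 N at the tab): it stays where it is left. Flat, its inner end fills the gap under a corner that rocks. Beside a solid corner there is no gap and it jams less than half-way.
- tape: Roll of paper tape, a ring 54 mm across and 24 mm high, lying flat on the base board in front of the plate; origin at its underside; loose; to be left alone.
- flux_jar: Round jar, 48 mm across, 62 mm high, left of the base board; origin at its underside; loose; to be left alone.
- fid: Flat wooden lead fid, 150 x 24 x 12 mm, lying right of the base board; origin at its underside; loose; to be left alone.
- came_weight: Steel weight, 44 mm across, 53 mm high with its knob, beyond the plate; origin at its underside; loose; to be left alone.
- brush: Brush lying beyond the plate; origin at its underside; loose; to be left alone.
- tin: Tin, 72 mm across, 85 mm high, to the right; origin at its underside; loose; to be left alone.
- hammer: Hammer lying to the left; origin at its underside; loose; to be left alone.

How it is judged:
On the way, in this order (a step that is already met when the one before it is completed fails the run):
1. the rocking corner has been pressed down (2 mm or more) while all four shims still stand (height (world z) of any of corner_near_left, corner_far_left, corner_far_right, corner_near_right below 0.046 m and value of joint each of shim_1, shim_2, shim_3, shim_4 below 0.12 rad), for 0.05 s.
2. the shim of the rocking corner is flat and the other three still stand (((value of joint shim_1 above 0.44 rad and value of joint each of shim_2, shim_3, shim_4 below 0.12 rad) or (value of joint shim_2 above 0.44 rad and value of joint each of shim_1, shim_3, shim_4 below 0.12 rad) or (value of joint shim_3 above 0.44 rad and value of joint each of shim_1, shim_2, shim_4 below 0.12 rad) or (value of joint shim_4 above 0.44 rad and value of joint each of shim_1, shim_2, shim_3 below 0.12 rad))), for 0.2 s.
At the end, for the whole second after the job is handed in: One shim, the only one that can go down (that of the rocking corner), is flat (joint above 0.44 rad), the other three stand (joints below 0.12 rad); the plate lies at rest and level (within 0.015 rad, 2 mm in height) and within 15 mm of where it was; no thing standing by has moved more than 30 mm (((value of joint shim_1 above 0.44 rad and value of joint each of shim_2, shim_3, shim_4 below 0.12 rad) or (value of joint shim_2 above 0.44 rad and value of joint each of shim_1, shim_3, shim_4 below 0.12 rad) or (value of joint shim_3 above 0.44 rad and value of joint each of shim_1, shim_2, shim_4 below 0.12 rad) or (value of joint shim_4 above 0.44 rad and value of joint each of shim_1, shim_2, shim_3 below 0.12 rad)) and angle between plate's own z axis and vertical below 0.015 rad and height (world z) of plate_mid between 0.046 and 0.05 m and distance of plate_mid from where it was at the start of the episode below 0.015 m and linear speed of plate below 0.02 m/s and distance of each of tape, flux_jar, fid, came_weight, brush, tin, hammer from where it was at the start of the episode below 0.03 m); the robot touches nothing.
It fails at once if the shim of more than one corner is pressed (value of joint each of shim_1, shim_2 above 0.12 rad or value of joint each of shim_1, shim_3 above 0.12 rad or value of joint each of shim_1, shim_4 above 0.12 rad or value of joint each of shim_2, shim_3 above 0.12 rad or value of joint each of shim_2, shim_4 above 0.12 rad or value of joint each of shim_3, shim_4 above 0.12 rad).
It fails at once if the plate is lifted off its rests or shoved more than 15 mm (distance of plate_mid from where it was at the start of the episode above 0.015 m or height (world z) of plate_mid above 0.058 m).
It fails at once if a thing standing by is lifted or moved more than 30 mm (distance of any of tape, flux_jar, fid, came_weight, brush, tin, hammer from where it was at the start of the episode above 0.03 m).
It also fails if it takes over 54 s, if anything falls off the work surface, if the arm or the gripper's body presses on something with over 40 N, if the wrist force passes 120 N, or if a joint passes its speed limit or range.

## Working session

There is one attempt and no reset: what is moved stays moved. The work goes in short steps, Python scripts to look and compute and a shell command to move; the robot and the scene stay as the last step left them, time stands still between calls to the robot, and variables do not carry over. Pictures are saved under pics/ and viewed, about 8 in all and at most 12, crops included, and the job is handed in when it is done.

```bash
mkdir -p pics
python3 - <<'E'
from station import *
import cv2,numpy as np
o=ctrl.get_obs();print({k:np.round(v,3).tolist() for k,v in o.items()})
for c in("top","side"):
    im=get_image(c);cv2.imwrite(f"pics/{c}0.png",im[:,:,::-1])
    k=calibration(c);print(c,np.round(k["mtx"],1).tolist(),np.round(-k["R"].T@k["t"],3))
    for n in["plate","board","tab_1","tape"]:
        for d in models.search_frame(c,n)[:5]:print(n,round(d["conf"],2),np.round(d["extent"]).tolist())
E
```

```text
{'t': 0.0, 'q': [1.121, 0.053, 1.614, -0.0, 1.476, -0.119], 'dq': [-0.001, 0.0, -0.0, -0.001, -0.001, 0.001], 'effort': [0.002, -39.367, -37.018, -0.0, 0.007, 0.0], 'tool_pos': [0.203, 0.591, 0.23], 'tool_rot': [-0.517, -3.098, 0.003], 'contact_force': [-0.648, -0.337, -0.196], 'wrist_torque': [0.09, 0.006, 0.005], 'opening': 0.086}
top [[381.9, 0.0, 316.8], [0.0, 381.9, 197.2], [0.0, 0.0, 1.0]] [ 0.4   -0.009  1.157]
plate 0.92 [238.0, 174.0, 338.0, 252.0]
board 0.69 [237.0, 173.0, 338.0, 252.0]
board 0.55 [227.0, 159.0, 345.0, 274.0]
tab_1 0.64 [326.0, 200.0, 326.0, 210.0]
tab_1 0.47 [251.0, 187.0, 258.0, 202.0]
tab_1 0.45 [312.0, 254.0, 315.0, 265.0]
tab_1 0.41 [238.0, 241.0, 250.0, 254.0]
side [[513.7, 0.0, 322.2], [0.0, 513.7, 200.1], [0.0, 0.0, 1.0]] [0.42  1.073 1.011]
plate 0.65 [276.0, 190.0, 377.0, 266.0]
plate 0.57 [359.0, 230.0, 377.0, 249.0]
board 0.65 [257.0, 190.0, 390.0, 295.0]
tab_1 0.46 [294.0, 242.0, 310.0, 252.0]
tab_1 0.43 [351.0, 264.0, 367.0, 268.0]
tab_1 0.31 [274.0, 188.0, 380.0, 268.0]
tab_1 0.21 [301.0, 275.0, 319.0, 304.0]
tape 0.81 [360.0, 232.0, 378.0, 249.0]
```

Run:
```python
import cv2
a=cv2.imread("pics/top0.png")[120:320,190:430]
cv2.imwrite("pics/top0c.png",cv2.resize(a,None,fx=3.3,fy=3,interpolation=cv2.INTER_CUBIC))
```

```text
(no output)
```

View pics/top0c.png

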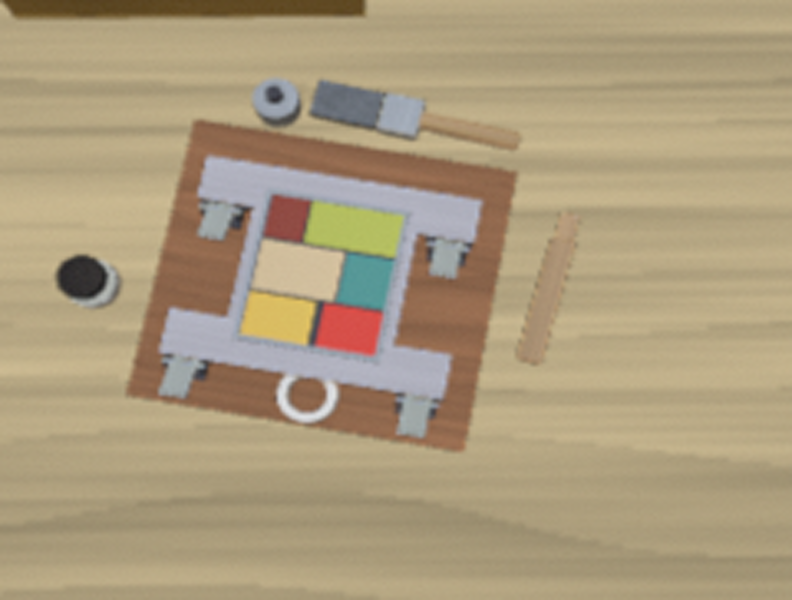

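View pics/side0.png

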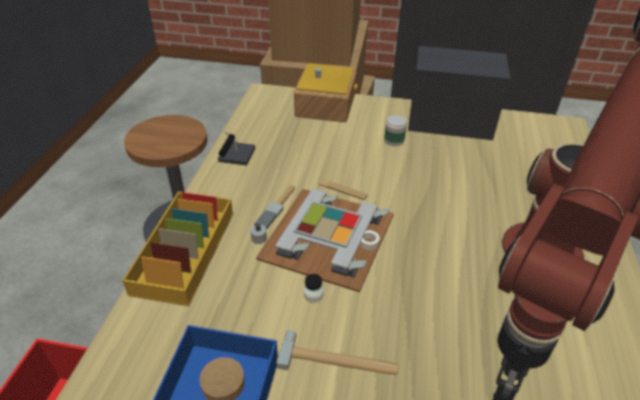

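Top crop: plate with four ears, outer corners about (206,157), (481,200), (443,397) and (160,350). The tabs are toward the robot and the tape ring sits at (307,397) in front of the plate. Next I fit the pose.

```bash
cat > h.py <<'E'
from station import *
import cv2,numpy as np
from scipy.spatial.transform import Rotation as Ro
def ray(k,px,z):
    d=k["R"].T@np.linalg.solve(k["mtx"],[px[0],px[1],1]);c=-k["R"].T@k["t"]
    return (c+d*(z-c[2])/d[2])[:2]
def fit(P,W):
    P,W=np.array(P,float),np.array(W);pm,wm=P.mean(0),W.mean(0);a,b=P-pm,W-wm
    y=np.arctan2((a[:,0]*b[:,1]-a[:,1]*b[:,0]).sum(),(a*b).sum())
    R=np.array([[np.cos(y),-np.sin(y)],[np.sin(y),np.cos(y)]]);t=wm-R@pm
    return y,t,W-(P@R.T+t)
S={"NL":(-.078,.105),"FL":(.078,.105),"FR":(.078,-.105),"NR":(-.078,-.105)}
def pt(y,t,p):
    return np.array([np.cos(y)*p[0]-np.sin(y)*p[1],np.sin(y)*p[0]+np.cos(y)*p[1]])+t
def to_tool(dx,dy):
    o=ctrl.get_obs();return Ro.from_rotvec(o["tool_rot"]).as_matrix().T
E
python3 - <<'E'
from h import *
k=calibration("top")
c=lambda L,z:[ray(k,((x+.5)/3.3+189.5,(y+.5)/3+119.5),z) for x,y in L]
y,t,r=fit([(.1,.127),(.1,-.127),(-.1,-.127),(-.1,.127)],c([(206,157),(481,200),(443,397),(160,350)],.048));print(y,t,r*1e3)
y2,t2,r2=fit([(.145,.155),(.145,-.155),(-.145,-.155),(-.145,.155)],c([(195,120),(517,172),(465,450),(127,395)],.012));print(y2,t2,r2*1e3)
for s in S:print(s,pt(y,t,S[s]).round(3), "tab",pt(y,t,np.array(S[s])-[.053,0]).round(3))
o=ctrl.get_obs();print(Ro.from_rotvec(o["tool_rot"]).as_matrix().round(3), ctrl.tcp_to_grasp)
E
```

```text
-0.18518463603603838 [0.58054519 0.06851427] [[-2.20398533  0.01598758]
 [-1.32574632  0.58218264]
 [ 1.58092982  0.5149757 ]
 [ 1.94880183 -1.11314592]]
-0.18667655583753412 [0.57965913 0.06758881] [[-1.38799741 -0.75168889]
 [-1.66568958  1.06155099]
 [ 2.20718862  0.48345315]
 [ 0.84649838 -0.79331525]]
NL [0.523 0.186] tab [0.471 0.196]
FL [0.677 0.157] tab [0.624 0.167]
FR [ 0.638 -0.049] tab [ 0.586 -0.039]
NR [ 0.485 -0.02 ] tab [ 0.432 -0.011]
[[-0.946  0.325 -0.   ]
 [ 0.325  0.946 -0.   ]
 [ 0.    -0.    -1.   ]] 0.0187
```

```bash
python3 -m creep '[[0,-0.029,-0.0186,0,0,0,0],[0,-0.029,-0.0186,0,0,0,0],[0,-0.029,-0.0186,0,0,0,0],[0,-0.029,-0.0186,0,0,0,0],[0,-0.029,-0.0186,0,0,0,0],[0,-0.029,-0.0186,0,0,0,0],[0,-0.029,-0.0186,0,0,0,0],[0,-0.029,-0.0186,0,0,0,0],[0,-0.029,-0.0186,0,0,0,0],[0,-0.029,-0.0186,0,0,0,0],[0,-0.029,-0.0186,0,0,0,0],[0,-0.029,-0.0186,0,0,0,0],[0,-0.029,-0.0186,0,0,0,0],[0,-0.029,-0.0186,0,0,0,0],[0,-0.029,-0.0186,0,0,0,0],[0,0,0,0,0,0,-8.4],[0,0,0,0,0,0,0],[0,0,0,0,0,0,0]]'
cat >> h.py <<'E'
Y,T=-.186,np.array([.580,.068])
def go(s,z,off=0):
    o=ctrl.get_obs();R=Ro.from_rotvec(o["tool_rot"]).as_matrix();p=pt(Y,T,np.array(S[s])-[off,0])
    print("t",o["t"],"pos",o["tool_pos"].round(4),"F",o["contact_force"].round(2),"yaw",np.degrees(np.arctan2(-R[0,1],R[1,1])).round(2),"shift",(R.T@(np.r_[p,z]-o["tool_pos"])).round(4))
E
python3 - <<'E'
from h import *
go("NL",.07)
cv2.imwrite("pics/w1.png",get_image("wrist")[:,:,::-1])
k=calibration("wrist")
for s in S:
    for nm,q,z in((s,S[s],.048),("tab"+s,np.array(S[s])-[.053,0],.054)):
        p=k["mtx"]@(k["R"]@np.r_[pt(Y,T,q),z]+k["t"]);print(nm,(p[:2]/p[2]).round())
E
```

```text
t: 2.3
tool_pos: [0.5237, 0.1861, 0.2313]
tool_rot: [-0.293, -3.128, -0.0]
contact_force: [-0.2, -0.1, 0.7]
opening: 0.0001
t 2.3 pos [0.5237 0.1861 0.2313] F [-0.23 -0.07  0.73] yaw -10.71 shift [ 0.0008 -0.0007  0.1613]
NL [320. 180.]
tabNL [320. 128.]
FL [321. 312.]
tabFL [321. 274.]
FR [139. 312.]
tabFR [129. 274.]
NR [116. 180.]
tabNR [102. 128.]
```

View pics/w1.png

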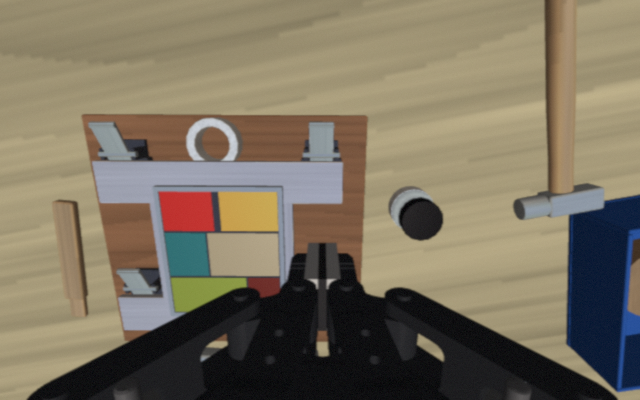

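The wrist view agrees with the fit: the near-left spot projects to (320,180) on the ear and its tab to (320,128). I press near-left first.

```bash
python3 -m creep '[[0,0.0008,-0.0007,0.045,0,0,0],[0,0,0,0.045,0,0,0],[0,0,0,0.045,0,0,0],[0,0,0,0.035,0,0,0],[0,0,0,0.009,0,0,0],[0,0,0,0,0,0,0]]'; python3 -m creep '[[0,0,0,0.002,0,0,0],[0,0,0,0.002,0,0,0],[0,0,0,0.002,0,0,0],[0,0,0,0,0,0,0]]'
```

```text
t: 2.95
tool_pos: [0.5215, 0.1858, 0.0514]
tool_rot: [-0.289, -3.125, 0.001]
contact_force: [0.6, 0.9, 1.7]
opening: 0.0002
t: 3.35
tool_pos: [0.524, 0.1858, 0.0481]
tool_rot: [0.289, 3.126, 0.001]
contact_force: [-0.6, 0.7, 5.8]
opening: -0.0001
```

```bash
python3 -m creep '[[0,0,0,0.003,0,0,0],[0,0,0,0,0,0,0]]'; python3 -m creep '[[0,0,0,-0.025,0,0,0],[0,0,0,-0.025,0,0,0],[0,0,0,0,0,0,0]]'; python3 -c "
from h import *
go('NR',.09);go('FL',.09)"
```

```text
t: 3.55
tool_pos: [0.5241, 0.1858, 0.0479]
tool_rot: [0.289, 3.128, 0.0]
contact_force: [-10.4, -2.0, 21.7]
opening: 0.0001
t: 3.85
tool_pos: [0.526, 0.1861, 0.0979]
tool_rot: [0.288, 3.12, 0.004]
contact_force: [0.4, -0.5, 0.9]
opening: 0.0
t 3.85 pos [0.526  0.1861 0.0979] F [ 0.38 -0.47  0.88] yaw -10.56 shift [ 0.0035 -0.2111  0.0072]
t 3.85 pos [0.526  0.1861 0.0979] F [ 0.38 -0.47  0.88] yaw -10.56 shift [-0.1529 -0.0013  0.0091]
```

Near-left is solid (0.0479 m at 22 N). Far-left next.

```bash
python3 -m creep '[[0,-0.031,0,0,0,0,0],[0,-0.031,0,0,0,0,0],[0,-0.031,0,0,0,0,0],[0,-0.03,0,0,0,0,0],[0,-0.03,-0.0013,0,0,0,0],[0,0,0,0.02,0,0,0],[0,0,0,0.018,0,0,0],[0,0,0,0.009,0,0,0],[0,0,0,0,0,0,0]]'; python3 -m creep '[[0,0,0,0.002,0,0,0],[0,0,0,0.002,0,0,0],[0,0,0,0.001,0,0,0],[0,0,0,0,0,0,0],[0,0,0,0,0,0,0]]'
```

```text
t: 4.75
tool_pos: [0.6722, 0.1559, 0.048]
tool_rot: [-0.288, -3.126, 0.003]
contact_force: [-6.6, -1.8, 13.2]
opening: 0.0001
t: 5.25
tool_pos: [0.6723, 0.1559, 0.0479]
tool_rot: [-0.287, -3.125, 0.004]
contact_force: [-18.8, -4.1, 33.3]
opening: -0.0
```

```bash
python3 -m creep '[[0,0,0,-0.02,0,0,0],[0,0,0,-0.03,0,0,0],[0,0,0,0,0,0,0]]'; python3 -c "
from h import *
go('FR',.09)"
```

```text
t: 5.55
tool_pos: [0.6749, 0.1567, 0.0953]
tool_rot: [0.288, 3.122, 0.002]
contact_force: [1.2, 0.3, 0.7]
opening: 0.0001
t 5.55 pos [0.6749 0.1567 0.0953] F [1.15 0.27 0.74] yaw -10.53 shift [-0.0006 -0.2098  0.0049]
```

```bash
python3 -m creep '[[0,0,-0.03,0,0,0,0],[0,0,-0.03,0,0,0,0],[0,0,-0.03,0,0,0,0],[0,0,-0.03,0,0,0,0],[0,0,-0.03,0,0,0,0],[0,0,-0.03,0,0,0,0],[0,0,-0.03,0,0,0,0],[0,0,0,0.02,0,0,0],[0,0,0,0.016,0,0,0],[0,0,0,0.005,0,0,0],[0,0,0,0,0,0,0]]';  python3 -m creep '[[0,0,0,0.002,0,0,0],[0,0,0,0.002,0,0,0],[0,0,0,0.002,0,0,0],[0,0,0,0,0,0,0]]'
```

```text
t: 6.65
tool_pos: [0.6332, -0.0495, 0.0485]
tool_rot: [-0.287, -3.125, -0.0]
contact_force: [0.8, -0.7, -0.3]
opening: 0.0003
t: 7.05
tool_pos: [0.634, -0.0494, 0.0479]
tool_rot: [-0.286, -3.125, 0.0]
contact_force: [-14.6, 2.7, 23.9]
opening: 0.0001
```

Far-right is solid too, so it should be near-right. I press that to confirm.

```bash
python3 -m creep '[[0,0,0,-0.02,0,0,0],[0,0,0,-0.03,0,0,0],[0,0,0,0,0,0,0],[0,0.031,0,0,0,0,0],[0,0.031,0,0,0,0,0],[0,0.031,0,0,0,0,0],[0,0.031,0,0,0,0,0],[0,0.031,0,0,0,0,0],[0,0,0,0,0,0,0]]'; python3 -c "
from h import *
go('NR',.052)"
```

```text
t: 7.95
tool_pos: [0.4779, -0.0204, 0.0914]
tool_rot: [-0.287, -3.123, -0.001]
contact_force: [1.0, 0.0, 0.1]
opening: -0.0
t 7.95 pos [ 0.4779 -0.0204  0.0914] F [1.   0.04 0.07] yaw -10.49 shift [-0.0062  0.0008  0.0394]
```

```bash
python3 -m creep '[[0,-0.006,0.001,0.015,0,0,0],[0,0,0,0.015,0,0,0],[0,0,0,0.01,0,0,0],[0,0,0,0,0,0,0]]'; python3 -m creep '[[0,0,0,0.002,0,0,0],[0,0,0,0.002,0,0,0],[0,0,0,0.002,0,0,0],[0,0,0,0,0,0,0],[0,0,0,0,0,0,0]]'
```

```text
t: 8.35
tool_pos: [0.487, -0.0216, 0.052]
tool_rot: [-0.288, -3.124, -0.001]
contact_force: [0.3, -0.6, 1.1]
opening: 0.0002
t: 8.85
tool_pos: [0.4885, -0.0221, 0.0486]
tool_rot: [0.289, 3.128, -0.0]
contact_force: [-0.3, -0.2, 0.2]
opening: 0.0002
```

```bash
python3 -m creep '[[0,0,0,0.002,0,0,0],[0,0,0,0.002,0,0,0],[0,0,0,0,0,0,0]]'; python3 -m creep '[[0,0,0,0.002,0,0,0],[0,0,0,0,0,0,0],[0,0,0,0,0,0,0]]'
```

```text
t: 9.15
tool_pos: [0.4886, -0.0222, 0.045]
tool_rot: [0.289, 3.128, -0.0]
contact_force: [-2.1, -0.3, 6.0]
opening: -0.0002
t: 9.45
tool_pos: [0.4889, -0.0223, 0.0445]
tool_rot: [0.289, 3.128, -0.001]
contact_force: [-7.9, -0.9, 13.6]
opening: -0.0
```

```bash
python3 -m creep '[[0,0,0,0.002,0,0,0],[0,0,0,0,0,0,0],[0,0,0,0,0,0,0]]';  python3 -m creep '[[0,0,0,-0.02,0,0,0],[0,0,0,-0.025,0,0,0],[0,0,0,0,0,0,0]]'; python3 -c "
from h import *
go('NR',.056,.053)"
```

```text
t: 9.75
tool_pos: [0.4898, -0.0226, 0.0439]
tool_rot: [0.288, 3.127, -0.001]
contact_force: [-8.3, 0.7, 19.9]
opening: -0.0002
t: 10.05
tool_pos: [0.491, -0.0226, 0.0889]
tool_rot: [0.288, 3.121, -0.001]
contact_force: [0.7, -0.5, 0.2]
opening: -0.0001
t 10.05 pos [ 0.491  -0.0226  0.0889] F [ 0.75 -0.53  0.21] yaw -10.55 shift [0.0606 0.0006 0.0325]
```

Near-right gave 4 mm and it's the rocking corner. Now its tab.

```bash
python3 -m creep '[[0,0.02,0,0,0,0,0],[0,0.021,0,0,0,0,0],[0,0.021,0,0,0,0,0],[0,0,0,0.012,0,0,0],[0,0,0,0.012,0,0,0],[0,0,0,0,0,0,0],[0,0,0,0,0,0,0]]'; python3 -c "
from h import *
go('NR',.040,.056)
cv2.imwrite('pics/w2.png',get_image('wrist')[:,:,::-1])"
```

```text
t: 10.75
tool_pos: [0.4273, -0.0108, 0.0603]
tool_rot: [-0.289, -3.126, -0.0]
contact_force: [0.3, -0.1, -0.2]
opening: -0.0
t 10.75 pos [ 0.4273 -0.0108  0.0603] F [ 0.29 -0.13 -0.18] yaw -10.56 shift [-0.0015  0.0007  0.0203]
```

View pics/w2.png

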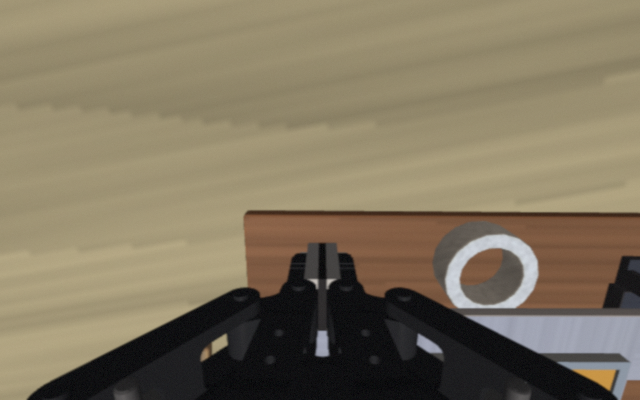

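The fingertips at (322,250) cover the tab, and the tape at (485,265) is clear to the side. I press down in steps.

```bash
python3 -m creep '[[0,0,0,0.004,0,0,0],[0,0,0,0.004,0,0,0],[0,0,0,0.003,0,0,0],[0,0,0,0,0,0,0]]'; python3 -m creep '[[0,0,0,0.003,0,0,0],[0,0,0,0.003,0,0,0],[0,0,0,0.002,0,0,0],[0,0,0,0,0,0,0],[0,0,0,0,0,0,0]]'
```

```text
t: 11.2
tool_pos: [0.4269, -0.0106, 0.0502]
tool_rot: [-0.288, -3.126, -0.0]
contact_force: [-2.1, 0.7, 3.0]
opening: 0.0002
t: 11.7
tool_pos: [0.4277, -0.0108, 0.0423]
tool_rot: [0.289, 3.127, -0.0]
contact_force: [-0.2, -0.3, 0.5]
opening: -0.0001
```

```bash
python3 -m creep '[[0,0,0,0.002,0,0,0],[0,0,0,0.002,0,0,0],[0,0,0,0,0,0,0]]'; python3 -m creep '[[0,0,0,0.002,0,0,0],[0,0,0,0,0,0,0],[0,0,0,0,0,0,0]]'
```

```text
t: 12.0
tool_pos: [0.4276, -0.0108, 0.0395]
tool_rot: [-0.289, -3.128, 0.0]
contact_force: [-5.9, 1.7, 12.3]
opening: 0.0005
t: 12.3
tool_pos: [0.4277, -0.0108, 0.0394]
tool_rot: [-0.288, -3.126, 0.0]
contact_force: [-13.9, 2.2, 25.9]
opening: 0.0002
```

Solid at 0.0394 m, which matches the flat height. I retract and check.

```bash
python3 -m creep '[[0,0,0,-0.02,0,0,0],[0,0,0,-0.04,0,0,0],[0,0,0,-0.04,0,0,0],[0,-0.03,0,-0.04,0,0,0],[0,-0.04,0,-0.03,0,0,0],[0,-0.04,0.03,0,0,0,0],[0,-0.04,0.03,0,0,0,0],[0,0,0,0,0,0,0],[0,0,0,0,0,0,0]]'; python3 -c "
from h import *
go('NR',.1)
a=get_image('wrist')[60:340];b=get_image('top')[150:290,200:380]
cv2.imwrite('pics/w3.png',a[:,:,::-1]);cv2.imwrite('pics/t3.png',cv2.resize(b,None,fx=4,fy=4,interpolation=2)[:,:,::-1])"
```

```text
t: 13.2
tool_pos: [0.5861, 0.0212, 0.2046]
tool_rot: [-0.287, -3.126, 0.0]
contact_force: [0.1, -0.2, -0.5]
opening: 0.0002
t 13.2 pos [0.5861 0.0212 0.2046] F [ 0.13 -0.2  -0.49] yaw -10.49 shift [ 0.0926 -0.0598  0.1048]
```

View pics/w3.png

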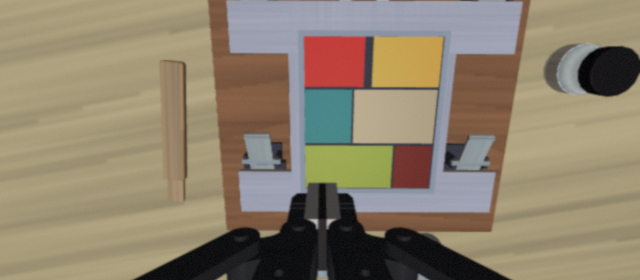

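Both far tabs stand, at (259,150) and (475,150). The near tabs are cut off at the top, so I look higher up.

```bash
python3 -m creep '[[0,0.03,0,-0.04,0,0,0],[0,0.03,0,-0.03,0,0,0],[0,0,0,0,0,0,0],[0,0,0,0,0,0,0]]'; python3 -c "
from h import *
cv2.imwrite('pics/w4.png',get_image('wrist')[:,:,::-1])
k=calibration('wrist')
for s in ('NL','NR'):
  for off,z in((.053,.054),(.058,.040)):
    p=k['mtx']@(k['R']@np.r_[pt(Y,T,np.array(S[s])-[off,0]),z]+k['t']);print(s,z,(p[:2]/p[2]).round())"
```

```text
t: 13.7
tool_pos: [0.5263, 0.0314, 0.2783]
tool_rot: [0.29, 3.123, -0.0]
contact_force: [0.2, -0.3, -0.3]
opening: 0.0001
NL 0.054 [462.  95.]
NL 0.04 [458.  91.]
NR 0.054 [266.  95.]
NR 0.04 [268.  91.]
```

View pics/w4.png

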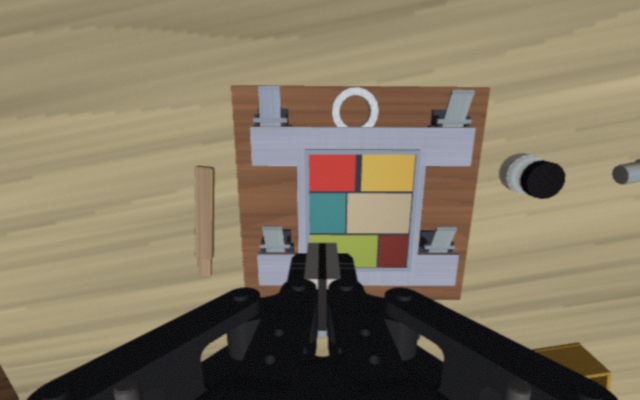

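The near-right tab (268,103) has lost its tilt and now has the plate's shade. The other three, at (458,107), (275,240) and (438,240), still stand, and the plate, tape and jar are where they were. I hand in.

```bash
python3 -c "
from station import *
print(finish_job())"
```

```text
the job is handed in; nothing more can be done
None
```

The rocking corner is the near-right one. I pressed its own shim tab down flat and handed the job in at about 14 s. No verdict was reported.

- **Finding the corner:** I pressed all four corners with the shut fingertips. Near-left, far-left and far-right stopped at about 0.048 m under 22–33 N. Near-right gave way to 0.0439 m, about 4 mm down, and then held.
- **Pressing the tab:** The near-right tab went down until it stopped at 0.0394 m under about 26 N, against the stated flat height of 40 mm.
- **Last checks:** The final wrist picture showed the near-right tab flat and the other three standing. The plate, tape, jar and fid looked unmoved in that picture. The robot was clear, with its tool at about 0.28 m.
- **Not fully matched:** Near-right's measured give was about 4 mm rather than the stated 5 mm. This may be because I pressed about 5 mm inboard of the spot. I did not measure the shim angles or the plate's level directly. I also did not check the weight, brush, tin and hammer one by one after the job; the arm never went close to them.

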